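# Reset the bench gas valve to two turns open

## Task

Clear the tall amber bottle out of the way of the gas valve's crank handle by standing it upright in the shallow steel tray. Then turn the valve wheel clockwise by its handle until it is closed against its stop, open it again by exactly two full turns, and finish there with the gripper still holding the handle. Leave everything else on the bench where it is.

Things in the scene. Friction and masses are not known exactly. Their poses are not given: they have to be found in the camera images.
- valve (a joint): angle of the valve wheel in rad about its vertical stem: 0 = fully closed against a hard stop, grows counter-clockwise seen from above (opening), one turn = 6.283, counts on over several turns (the other stop is at 5 turns, 31.4). It starts between 2.8 and 5.8. Stiff packing: about 0.12 N m to turn, some 2 to 3 N at the handle; it stays where it is left and has no spring.
- hub (a point): centre of the valve wheel, on the vertical stem axis at the wheel's top face, 56 mm above the bench. The wheel is a flat aluminium handwheel, 95 mm across the rim, with three spokes, on a steel valve body (flange 64 mm across) fixed to the bench, with a hose nozzle reaching 64 mm out from the axis at 21 mm height. The valve's place and yaw on the bench vary.
- valve_base: the fixed valve body; origin on the stem axis at bench level, z up, x along the hose nozzle. With the valve closed (joint 0) the handle stands over the nozzle side, on the body's +x axis; at joint value a it has turned by a from there, counter-clockwise.
- handle: the crank handle: an upright round grey plastic grip on a lug just outside the rim, 18 mm in diameter, 48 mm long, spinning freely on its own pin, so that a gripper holding it can keep its own heading while the handle is led round. Origin on its axis 55 mm from the stem axis, 79 mm above the bench; it spans 56 to 104 mm above the bench (full width from 63 to 99 mm). Take it from above.
- bottle: the tall amber glass reagent bottle, standing on the bench right beside the wheel within the handle's sweep. 150 mm tall, round body 44 mm in diameter up to 95 mm, tapering to the neck; black cap 33 mm in diameter from 118 to 150 mm, a good place to grip. 0.1 to 0.2 kg; held by the cap it can swing if it is whisked about. Origin at the centre of its underside, z up its axis.
- tray: shallow open steel tray, 160 x 160 mm outside, walls 4 mm thick and 15 mm high, floor 4 mm thick, fixed to the bench, empty; to the left or the right of the valve. Origin at the centre of its underside, x and y along its sides, z up.
- slide_case: bystander: flat wooden slide case, 154 x 134 x 43 mm, on the other side of the valve from the tray; origin at its underside
- petri_dish: bystander: clear closed dish, 64 mm across, 18 mm high, near the valve; origin at its underside
- dropper: bystander: small amber dropper bottle, 30 mm across, 48 mm high, near the valve; origin at its underside
- eyepiece: bystander: metal microscope eyepiece, 36 mm across, 55 mm high, on the robot's side; origin at its underside
- objective: bystander: steel microscope objective, 28 mm across, 45 mm high, on the robot's side; origin at its underside

How it is judged (in metres and radians):
On the way, in this order (a step that is already met when the one before it is completed fails the run):
1. the tall bottle stands upright in the tray, let go (x of bottle in the frame of tray between -0.055 and 0.055 m and y of bottle in the frame of tray between -0.055 and 0.055 m and height (world z) of bottle below 0.012 m and angle between bottle's own z axis and vertical below 0.1 rad and linear speed of bottle below 0.03 m/s and contact force between the fingers and bottle below 0.1 N), for 0.2 s.
2. the valve is closed against its stop (value of joint valve below 0.06 rad), for 0.1 s.
At the end, for the whole second after the job is handed in: Valve still, two turns open from its stop (12.57 +- 0.25 rad); handle between the fingers (grasp point within 13 mm of its axis, 34 mm of its middle, over 2 N); bottle let go, at rest, upright (0.1 rad) on the tray's floor (under 12 mm up, within 55 mm of its centre each way) (all of step 1 and value of joint valve between 12.316 and 12.816 rad and velocity of joint valve between -0.1 and 0.1 rad/s and contact force between the fingers and handle above 2 N and horizontal distance between the grasp point and handle below 0.013 m and distance between the grasp point and handle below 0.034 m); the arm keeps its last pose, push and grip.
It fails at once if the tall bottle is tipped over (angle between bottle's own z axis and vertical above 0.7 rad).
It fails at once if another thing on the bench is disturbed (moved more than 30 mm) (distance of any of slide_case, petri_dish, dropper, eyepiece, objective from where it was at the start of the episode above 0.03 m).
It also fails if it takes over 72 s, if anything falls off the work surface, if the arm or the gripper's body presses on something with over 40 N, if the wrist force passes 120 N, or if a joint passes its speed limit or range.

## Robot

A 6-joint arm with a two-finger parallel gripper is mounted at the origin on the work surface. World frame = base frame: x ahead of the robot, y to its left, z up, the work surface at z = 0. Lengths are in mm, angles in rad, forces in N, time in s.
With the tool pointing down it reaches from about 325 to 850 mm from the base axis. Payload 15.5 kg.
Tool frame: the origin (TCP) lies midway between the tips of the shut fingers; the grasp point (between the pads) lies 19 mm behind it; z points along the fingers, y is the line along which they close (so a half turn about z gives the same grasp; the last joint's range is limited). The gripper opens to 91 mm and grips with 3 to 60 N. Pads are 32 mm wide; open, the fingers measure 118 mm over their backs; the gripper's body (76 mm by 178 mm) begins 60 mm behind the grasp point.
Start: joints at [1.244, 0.494, 1.345, -0, 1.302, -0.096], TCP at [142.968, 608.43, 213.915] pointing down, gripper open.
Joint ranges: [-2.91, 2.91], [-0.82, 2.16], [0.22, 2.67], [-1.22, 4.37], [0.12, 2.79], [-3.08, 3.08]. Speed limits (rad/s): [1.89, 1.89, 2.57, 3.01, 3.01, 3.01].

## Interface

Orientations are given as a rotation vector (axis times angle).
In Python, from plant import state, vision, order gives the robot as it stands. The module is installed in compiled form; this text tells all that it offers.
- The arm moves only by the tool send_rows, never from a script. Its argument "series" is a list of rows, each a list of 3 entries, a list of its own where there are three numbers: the shift along the world's x, y, z in mm, then the turn about the world's z in rad, then the finger opening in mm, from 0 to 91.2. In form: [[[dx, dy, dz], roll, jaw], ...]. A call has 1 to 20 rows; each row shifts and turns the commanded pose from where the row before left it; what a row does not reach is not made up. A row lasts 1/10 s, in which the tool goes at most 50 mm and 8.59 degrees, less where a joint would pass 70% of its speed; a pose out of reach is approached as far as the arm can. A call with a gripper value outside its range is refused whole. The fingers move at their own pace and stop on an object; "force" is the grip in N (left out, the last holds). Time passes only in rows, so rows that do not move let the fingers close. It gives the time, the measured TCP pose, the force, the opening and the grip force at its end, in the units of the state.
- state(): the state, without advancing time (a new reading comes with each control period).
- vision.snapshot(name): name is "scene" or "top"; returns a dict with "color" (480x640x3 uint8, red, green, blue), "z_map" (480x640 float32, mm along the optical axis (not along the pixel's ray), 0 where there is no reading), "fovy" (degrees; the focal length in pixels is half the picture's height over the tangent of half this angle, whatever the lens; pixels are square), "cx", "cy" (the principal point, pixels), "D" ([k1, k2, p1, p2, k3] as OpenCV has them; the pictures are not rectified), "cam_to_world" (4x4, takes a point from camera to world coordinates). Camera axes: x right, y down, z forward; pixel columns grow to the right and rows downward; lengths in mm; the calibration is good to about 2 mm. A picture is of the moment at which its call begins.
- order.job_done(): hands the job in; it is judged then, once.
The state is a dict: "clock": time; "qpos": joint angles; "dq": joint speeds; "effort": joint torques, N m; "ee_pos": TCP position; "ee_rot": TCP orientation; "force": force on the tool from outside, world axes, zero at the start; "wrist_torque": the same for the moment, N m; "gripper_width": finger opening in mm; "grip_force": force on a finger pad.
Only numpy, scipy, OpenCV 4.12 (cv2) and the standard library are available. Lean on these libraries where they do the work, as an engineer would, in place of code of your own. Each camera call takes 0.05 s, during which the arm holds its last target. There are 200 camera calls.

## Working session

There is one attempt and no reset: what is moved stays moved. The work goes in short steps, Python scripts to look and compute and a tool call to move; the robot and the scene stay as the last step left them, time stands still between calls to the robot, and variables do not carry over. Pictures are saved under pics/ and viewed, at most 10 in all, crops included, and the job is handed in when it is done.

Besides the shell and the picture viewer there is one more tool, called by a JSON object that holds its "op" and its "data". send_rows: Moves the arm, as the interface text tells. Its arguments: {"type":"object","properties":{"series":{"type":"array"},"force":{"type":"number"}},"required":["series"]}

```bash
mkdir -p pics; cat > h.py <<'E'
import numpy as np, cv2
from plant import state, vision, order
def snap(n):
    s=vision.snapshot(n); f=240/np.tan(np.radians(s["fovy"])/2)
    s["K"]=np.array([[f,0,s["cx"]],[0,f,s["cy"]],[0,0,1]]); s["D"]=np.array(s["D"],float); s["T"]=np.array(s["cam_to_world"]); return s
def cloud(s):
    v,u=np.mgrid[0:480,0:640]; p=cv2.undistortPoints(np.stack([u,v],-1).reshape(-1,1,2).astype(np.float64),s["K"],s["D"]).reshape(480,640,2)
    z=s["z_map"].astype(float); c=np.dstack([p*z[...,None],z]); w=c@s["T"][:3,:3].T+s["T"][:3,3]; w[z<=0]=np.nan; return w
def topdown(w,c,x0,x1,y0,y1,r=1.0):
    # image: row down = -x, col right = -y
    return None
E
python3 - <<'E'
from h import *
for n in("top","scene"):
    s=snap(n); cv2.imwrite(f"pics/{n}.png",s["color"][...,::-1]); w=cloud(s); np.savez(f"{n}.npz",w=w,c=s["color"]); print(n,s["T"].round(2).tolist(),s["fovy"],s["D"])
print(state())
E
```

```text
top [[0.02, -1.0, 0.07, 470.87], [-1.0, -0.02, -0.04, 23.76], [0.04, -0.07, -1.0, 1001.63], [0.0, 0.0, 0.0, 1.0]] 50.13229743690228 [-0.03767351  0.          0.          0.          0.        ]
scene [[-0.69, 0.57, -0.44, 905.51], [0.72, 0.55, -0.42, 344.07], [0.01, -0.61, -0.8, 775.2], [0.0, 0.0, 0.0, 1.0]] 54.99154732216865 [0.04089628 0.         0.         0.         0.        ]
{'clock': 0.1, 'qpos': array([ 1.24449823e+00,  4.94127242e-01,  1.34603153e+00,  2.61148374e-05,
        1.30250555e+00, -9.55044024e-02]), 'dq': array([ 3.10305329e-04, -3.95030140e-03, -2.04117155e-03,  3.81539507e-04,
        2.02916829e-04, -3.14850351e-05]), 'effort': array([ 2.96687220e-03, -8.80245924e+01, -3.82547450e+01,  7.09400349e-02,
        4.81895974e-02, -4.54853478e-05]), 'ee_pos': array([142.8556724 , 608.12271011, 213.40679337]), 'ee_rot': array([-3.61707922e-01, -3.12044947e+00,  1.63765906e-03]), 'force': array([-1.0221202 , -0.86154741, -0.88077221]), 'wrist_torque': array([-0.0412567 ,  0.01326563, -0.03647605]), 'grip_force': 0.0, 'gripper_width': 91.35763811276794}
```

View pics/top.png

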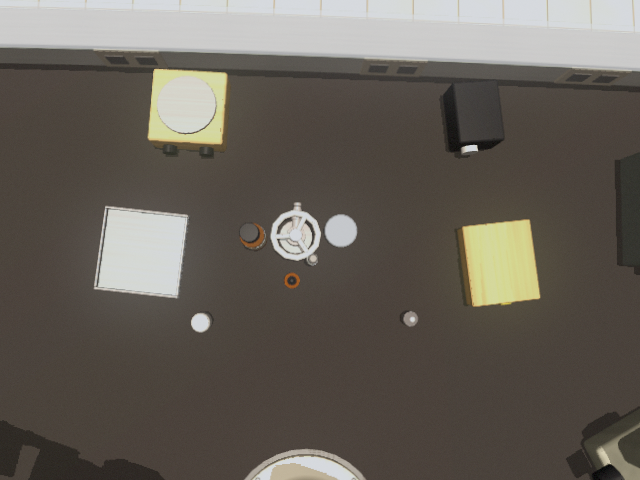

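View pics/scene.png

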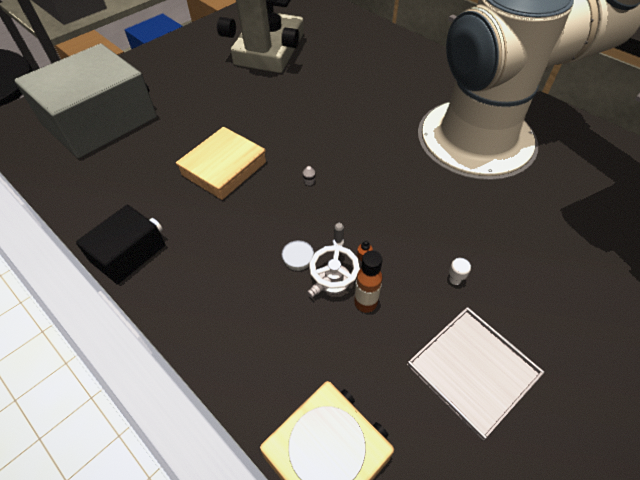

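The top view shows the tray (142,252), bottle cap (249,233), wheel hub (296,235) with handle (313,259), nozzle (297,207), dropper (292,281), petri dish (341,231), eyepiece (201,322). The scene view agrees: the handle is at (339,229) and the bottle cap at (372,260).

```bash
python3 - <<'E'
from h import *
for n in("top","scene"):
    d=np.load(n+".npz"); w=d["w"].reshape(-1,3); c=d["c"].reshape(-1,3).astype(int)
    def box(x,y,r): return (abs(w[:,0]-x)<r)&(abs(w[:,1]-y)<r)
    def rep(name,m):
        p=w[m]
        if len(p)<4: print(n,name,len(p)); return
        (cx,cy),(a,b),ang=cv2.minAreaRect(p[:,:2].astype(np.float32)); 
        print(n,name,len(p),"med",np.median(p,0).round(1),"rect",round(cx,1),round(cy,1),round(a,1),round(b,1),round(ang,1))
    # rough from top image
    if n=="top":
        W=d["w"]; g={k:W[v,u] for k,(u,v) in dict(tray=(142,252),cap=(249,233),hub=(296,235),handle=(313,259),noz=(297,208),drop=(292,281),petri=(341,231),eye=(201,322),obj=(410,319)).items()}
        for k,v in g.items(): print(k,v.round(1))
    z=w[:,2]
    rep("cap",box(*g["cap"][:2],45)&(z>140)&(z<160))
    rep("bottle body",box(*g["cap"][:2],40)&(z>20)&(z<90)&(c[:,0]>c[:,2]+40))
    rep("wheel",box(*g["hub"][:2],60)&(z>48)&(z<61)&(c.min(1)>90))
    rep("handletop",box(*g["handle"][:2],30)&(z>98)&(z<112))
    rep("handle",box(*g["handle"][:2],30)&(z>66)&(z<112))
    rep("nozzle",box(*g["noz"][:2],25)&(z>8)&(z<40))
    rep("tray",box(*g["tray"][:2],110)&(z>1.5)&(z<20)&(c.min(1)>90))
    rep("drop",box(*g["drop"][:2],28)&(z>10)&(z<60)&(c[:,0]>c[:,2]+30))
    rep("petri",box(*g["petri"][:2],38)&(z>10)&(z<22)&(c.min(1)>90))
    rep("eye",box(*g["eye"][:2],30)&(z>45)&(z<60))
E
```

```text
tray [515.9 322.8   5.6]
cap [544.9 104.5 151.3]
hub [551.4  27.   58.3]
handle [506.   -3.9 105.9]
noz [605.4  26.4  30.3]
drop [466.6  32.4  47.9]
petri [564.4 -59.2  20.9]
eye [388.9 195.7  56.5]
obj [ 400.2 -189.3   45.9]
top cap 311 med [545.4 105.  150.4] rect 545.9 105.4 31.7 31.8 88.8
top bottle body 0
top wheel 1145 med [550.6  25.3  53.9] rect 552.7 31.3 109.7 92.5 76.3
top handletop 77 med [506.2  -3.9 103.7] rect 507.0 -3.1 16.0 15.9 2.1
top handle 85 med [506.   -3.8 103.1] rect 506.5 -3.1 17.0 15.9 2.1
top nozzle 105 med [602.1  26.5  29.5] rect 598.3 28.1 35.3 19.1 1.1
top tray 6795 med [515.8 323.6   5. ] rect 517.1 324.7 165.7 164.0 84.9
top drop 135 med [466.8  32.7  27. ] rect 467.5 33.6 28.0 27.9 64.7
top petri 798 med [564.8 -59.   18.7] rect 564.7 -58.6 62.2 60.3 1.8
top eye 307 med [389.  197.2  55.1] rect 389.1 197.8 33.8 34.3 46.9
scene cap 314 med [549.6 109.4 149.9] rect 547.3 108.3 32.1 31.2 53.6
scene bottle body 108 med [562.9 121.3  81. ] rect 559.6 117.9 12.4 37.0 37.7
scene wheel 1031 med [552.9  30.   53.3] rect 550.9 30.7 94.0 95.3 79.8
scene handletop 59 med [509.5   0.6 102.8] rect 509.1 -0.7 15.1 16.0 10.9
scene handle 164 med [512.2   2.8  90.5] rect 509.2 0.2 15.7 17.7 10.9
scene nozzle 150 med [602.8  32.5  26.8] rect 599.1 31.1 35.5 19.8 1.1
scene tray 8727 med [518.4 329.2   4.9] rect 512.4 323.6 163.6 171.2 85.1
scene drop 90 med [475.9  37.2  26.4] rect 466.9 34.2 22.1 30.6 73.7
scene petri 660 med [567.1 -54.3  18.1] rect 565.8 -55.3 63.0 61.6 1.0
scene eye 261 med [392.9 201.2  54.6] rect 390.2 200.5 33.0 31.6 85.2
```

{"op": "send_rows", "data": {"series": [[[10,-12,0],0,91],[[20,-25,0],0,91],[[20,-25,0],0,91],[[20,-25,0],0,91],[[20,-25,0],0,91],[[20,-25,0],0,91],[[20,-25,0],0,91],[[20,-25,0],0,91],[[20,-25,0],0,91],[[20,-25,0],0,91],[[20,-25,0],0,91],[[20,-25,0],0,91],[[20,-25,0],0,91],[[20,-25,0],0,91],[[20,-25,0],0,91],[[20,-25,0],0,91],[[20,-25,0],0,91],[[20,-25,0],0,91],[[20,-25,0],0,91],[[20,-25,0],0,91]], "force": 15}}

```text
clock: 2.1
ee_pos: [533.2, 119.5, 213.8]
ee_rot: [-0.362, -3.12, 0.0]
force: [1.1, 0.6, -0.6]
gripper_width: 91.1
grip_force: 0.0
```

{"op": "send_rows", "data": {"series": [[[13,-14,0],0,91],[[0,0,0],0,91],[[0,0,0],0,91]]}}

```text
clock: 2.4
ee_pos: [545.4, 107.4, 213.7]
ee_rot: [-0.363, -3.12, -0.0]
force: [-0.8, 0.4, -1.4]
gripper_width: 91.2
grip_force: 0.0
```

{"op": "send_rows", "data": {"series": [[[0,0,-12],0,91],[[0,0,-12],0,91],[[0,0,-12],0,91],[[0,0,-12],0,91],[[0,0,-12],0,91],[[0,0,-12],0,91],[[0,0,-12],0,80],[[0,0,-12],0,70],[[0,0,0],0,60],[[0,0,0],0,50],[[0,0,0],0,42],[[0,0,0],0,36],[[0,0,0],0,28],[[0,0,0],0,20],[[0,0,0],0,20],[[0,0,0],0,20],[[0,0,0],0,20],[[0,0,0],0,20]], "force": 20}}

```text
clock: 4.2
ee_pos: [546.2, 107.4, 118.2]
ee_rot: [0.362, 3.12, 0.0]
force: [-0.5, -0.2, 5.9]
gripper_width: 32.3
grip_force: 20.0
```

{"op": "send_rows", "data": {"series": [[[0,0,5],0,20],[[0,0,10],0,20],[[0,0,10],0,20],[[0,0,10],0,20],[[0,0,5],0,20],[[0,4,0],0,20],[[-1,8,0],0,20],[[-2,12,0],0,20],[[-2,16,0],0,20],[[-3,16,0],0,20],[[-3,16,0],0,20],[[-3,16,0],0,20],[[-3,16,0],0,20],[[-3,16,0],0,20],[[-3,16,0],0,20],[[-3,16,0],0,20],[[-2,16,0],0,20],[[-2,16,0],0,20],[[-1,12,0],0,20],[[0,10,0],0,20]]}}

```text
clock: 6.2
ee_pos: [514.8, 314.6, 157.9]
ee_rot: [-0.361, -3.121, 0.0]
force: [-0.4, -0.2, -1.9]
gripper_width: 32.7
grip_force: 20.0
```

{"op": "send_rows", "data": {"series": [[[0,7,0],0,20],[[0,4,0],0,20],[[0,0,0],0,20],[[0,0,0],0,20],[[0,0,0],0,20]]}}

```text
clock: 6.7
ee_pos: [515.0, 324.0, 157.9]
ee_rot: [-0.362, -3.121, 0.0]
force: [0.8, 0.2, -2.6]
gripper_width: 32.5
grip_force: 20.0
```

```bash
python3 - <<'E'
from h import *
s=snap("scene"); cv2.imwrite("pics/s2.png",s["color"][...,::-1]); print(state()["force"])
E
```

```text
[ 0.41748029 -0.1970699  -1.75703606]
```

View pics/s2.png

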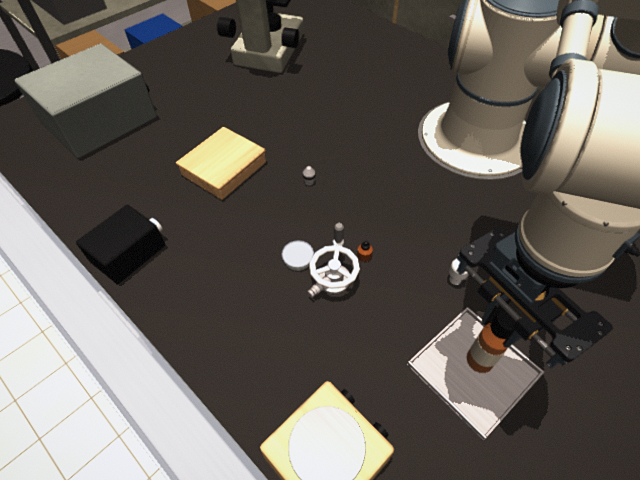

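The bottle hangs upright over the tray, at (488,348) in the picture. I'll lower it onto the floor.

{"op": "send_rows", "data": {"series": [[[0,0,-4],0,20],[[0,0,-8],0,20],[[0,0,-8],0,20],[[0,0,-6],0,20],[[0,0,-4],0,20],[[0,0,-2],0,20],[[0,0,-2],0,20],[[0,0,-1],0,20],[[0,0,0],0,20],[[0,0,0],0,20]]}}

```text
clock: 7.75
ee_pos: [515.1, 324.5, 123.1]
ee_rot: [0.362, 3.12, 0.0]
force: [0.0, 0.0, -1.8]
gripper_width: 32.7
grip_force: 20.0
```

```bash
python3 - <<'E'
from h import *
from scipy.optimize import least_squares
for n in("scene","top"):
    s=snap(n); w=cloud(s).reshape(-1,3); c=s["color"].reshape(-1,3).astype(int)
    m=(abs(w[:,2]-54)<6)&(c.min(1)>80)&(abs(w[:,0]-551)<60)&(abs(w[:,1]-29)<60); p=w[m][:,:2]
    r=np.hypot(*(p-[551,29]).T); p=p[(r>36)&(r<52)]
    q=least_squares(lambda q:np.hypot(p[:,0]-q[0],p[:,1]-q[1])-q[2],[551,29,43],loss="soft_l1").x; print(n,len(p),q.round(1))
    m=(w[:,2]>98)&(w[:,2]<112)&(np.hypot(w[:,0]-508,w[:,1]+2)<25); print("handle",m.sum(),cv2.minEnclosingCircle(w[m][:,:2].astype(np.float32)),w[m].mean(0).round(1))
print(state()["force"],state()["ee_pos"])
E
```

```text
scene 672 [552.8  31.1  42.2]
handle 59 ((507.89971923828125, 0.059018105268478394), 8.269740104675293) [509.1   0.7 102.6]
top 771 [551.3  28.4  41.5]
handle 76 ((507.1949768066406, -3.840757131576538), 8.7169771194458) [506.8  -3.7 103.5]
[-0.64244683  0.50028894 -1.80479643] [515.05290585 324.4708411  123.08047227]
```

{"op": "send_rows", "data": {"series": [[[0,0,-1],0,20],[[0,0,-0.5],0,20],[[0,0,0],0,32],[[0,0,0],0,36],[[0,0,0],0,42],[[0,0,0],0,52],[[0,0,0],0,66],[[0,0,0],0,80],[[0,0,0],0,80],[[0,0,0],0,80],[[0,0,5],0,80],[[0,0,10],0,80],[[0,0,15],0,80],[[0,0,15],0,80],[[0,0,15],0,80]]}}

```text
clock: 9.35
ee_pos: [515.1, 324.5, 183.0]
ee_rot: [0.362, 3.12, 0.001]
force: [0.3, -0.4, -0.4]
gripper_width: 80.0
grip_force: 0.0
```

```bash
python3 - <<'E'
from h import *
s=snap("scene"); w=cloud(s); cv2.imwrite("pics/s3.png",cv2.resize(s["color"][260:460,380:640,::-1],None,fx=2,fy=2)); w=w.reshape(-1,3)
m=(w[:,2]>149)&(w[:,2]<160)&(np.hypot(w[:,0]-515,w[:,1]-324)<25);print(m.sum(),w[m].mean(0).round(1),state()["force"])
E
```

```text
395 [516.9 324.2 154.5] [1.69751361 0.49059879 3.13874057]
```

View pics/s3.png

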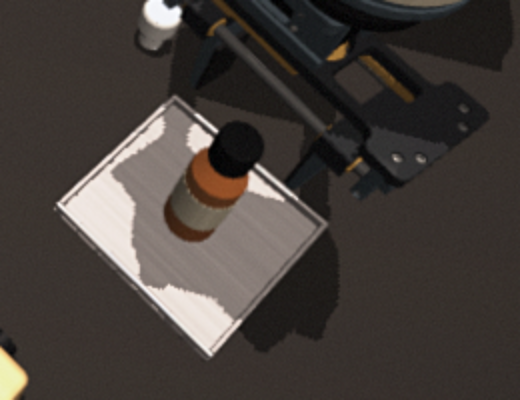

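The bottle stands upright and free in the tray (cap at (237,150) in the crop). Next is the handle.

{"op": "send_rows", "data": {"series": [[[0,-5,10],0,80],[[0,-15,0],0,80],[[0,-20,0],0,80],[[0,-20,0],0,80],[[0,-20,0],0,70],[[0,-20,0],0,60],[[0,-20,0],0,60],[[-1,-20,0],0,60],[[-1,-20,0],0,60],[[-1,-20,0],0,60],[[-1,-20,0],0,60],[[-1,-20,0],0,60],[[-1,-20,0],0,60],[[-1,-20,0],0,60],[[-0.5,-20,0],0,60],[[0,-20,0],0,60],[[0,-15,0],0,60],[[0,-11,0],0,60],[[0,0,0],0,60],[[0,0,0],0,60]]}}

```text
clock: 11.4
ee_pos: [507.3, -1.4, 191.3]
ee_rot: [-0.362, -3.12, -0.0]
force: [0.5, 0.1, -0.4]
gripper_width: 59.8
grip_force: 0.0
```

{"op": "send_rows", "data": {"series": [[[0,0,-10],0,60],[[0,0,-15],0,60],[[0,0,-15],0,60],[[0,0,-15],0,60],[[0,0,-15],0,60],[[0,0,-15],0,60],[[0,0,-15],0,60],[[0,0,-15],0,60],[[0,0,-8],0,60],[[0,0,0],0,40],[[0,0,0],0,28],[[0,0,0],0,20],[[0,0,0],0,10],[[0,0,0],0,5],[[0,0,0],0,5],[[0,0,0],0,5],[[0,0,0],0,5]], "force": 20}}

```text
clock: 13.1
ee_pos: [507.5, -1.7, 68.6]
ee_rot: [0.362, 3.12, -0.0]
force: [-1.8, -1.9, 5.2]
gripper_width: 17.4
grip_force: 20.0
```

```bash
python3 - <<'E'
from h import *
s=snap("scene"); w=cloud(s); cv2.imwrite("pics/s4.png",cv2.resize(s["color"][150:350,230:490,::-1],None,fx=2,fy=2)); print(state())
R=55;c=np.array([552,29.5])
a=np.radians(215.2);t=c+R*np.array([np.cos(a),np.sin(a)]);print("start",t)
print("9-deg table of offsets:")
for d in range(0,360,9): print(d,(R*np.array([np.cos(np.radians(d)),np.sin(np.radians(d))])).round(0).astype(int).tolist(),end="; ")
E
```

```text
{'clock': 13.15, 'qpos': array([-1.20909143e-01,  5.34497427e-01,  1.78910696e+00, -1.17097363e-04,
        8.17680732e-01, -1.46079902e+00]), 'dq': array([-0.0012215 ,  0.00025388,  0.00074364,  0.00099932,  0.00084741,
       -0.0001512 ]), 'effort': array([ 5.41375950e-01, -7.29439616e+01, -2.22008443e+01,  2.98910737e-01,
       -4.12345910e-01,  4.72637097e-03]), 'ee_pos': array([507.5459135 ,  -1.65977521,  68.6483792 ]), 'ee_rot': array([ 3.61741468e-01,  3.12038752e+00, -1.36832288e-04]), 'force': array([-0.68819367, -1.95204392,  6.31620085]), 'wrist_torque': array([-0.17988584,  0.25924367,  0.00357389]), 'grip_force': 20.001023195218295, 'gripper_width': 17.353288189362434}
start [507.05703059  -2.20377739]
9-deg table of offsets:
0 [55, 0]; 9 [54, 9]; 18 [52, 17]; 27 [49, 25]; 36 [44, 32]; 45 [39, 39]; 54 [32, 44]; 63 [25, 49]; 72 [17, 52]; 81 [9, 54]; 90 [0, 55]; 99 [-9, 54]; 108 [-17, 52]; 117 [-25, 49]; 126 [-32, 44]; 135 [-39, 39]; 144 [-44, 32]; 153 [-49, 25]; 162 [-52, 17]; 171 [-54, 9]; 180 [-55, 0]; 189 [-54, -9]; 198 [-52, -17]; 207 [-49, -25]; 216 [-44, -32]; 225 [-39, -39]; 234 [-32, -44]; 243 [-25, -49]; 252 [-17, -52]; 261 [-9, -54]; 270 [0, -55]; 279 [9, -54]; 288 [17, -52]; 297 [25, -49]; 306 [32, -44]; 315 [39, -39]; 324 [44, -32]; 333 [49, -25]; 342 [52, -17]; 351 [54, -9];
```

View pics/s4.png

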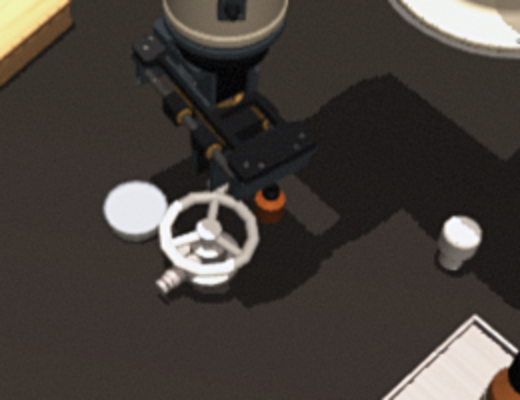

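The fingers hold the handle (opening 17.4 mm) and the dropper and dish stand clear. First a short clockwise arc, to check the centre.

{"op": "send_rows", "data": {"series": [[[-2.2,3.7,0],0,5],[[-2.3,3.6,0],0,5],[[-3.3,8,0],0,5],[[-2,8.4,0],0,5],[[-0.7,8.6,0],0,5],[[0.7,8.6,0],0,5],[[2,8.4,0],0,5]], "force": 25}}

```text
clock: 13.85
ee_pos: [501.2, 48.4, 68.7]
ee_rot: [0.361, 3.118, -0.0]
force: [11.5, -5.9, -3.1]
gripper_width: 17.6
grip_force: 25.0
```

{"op": "send_rows", "data": {"series": [[[3.8,8,0],0,5],[[5,7.3,0],0,5],[[5.6,6.6,0],0,5],[[6.6,5.6,0],0,5],[[7.3,4.5,0],0,5],[[8,3.3,0],0,5],[[8.4,2,0],0,5],[[8.6,0.7,0],0,5]]}}

```text
clock: 14.65
ee_pos: [552.9, 84.7, 68.5]
ee_rot: [-0.36, -3.121, 0.004]
force: [-2.0, -24.2, 8.5]
gripper_width: 17.5
grip_force: 25.0
```

{"op": "send_rows", "data": {"series": [[[8.6,-1.7,0],0,5],[[8.4,-3,0],0,5],[[8,-3.3,0],0,5],[[7.3,-4.5,0],0,5],[[6.6,-5.6,0],0,5],[[5.6,-6.6,0],0,5],[[4.5,-7.3,0],0,5]]}}

```text
clock: 15.35
ee_pos: [601.9, 54.7, 68.6]
ee_rot: [-0.361, -3.12, -0.001]
force: [-3.3, 1.1, 8.0]
gripper_width: 17.6
grip_force: 25.0
```

{"op": "send_rows", "data": {"series": [[[3,-8,0],0,5],[[2,-8.4,0],0,5],[[0.5,-5,0],0,5],[[0,-3,0],0,5],[[0,0,0],0,5],[[0,0,0],0,5]]}}

```text
clock: 15.95
ee_pos: [608.0, 29.9, 68.7]
ee_rot: [0.361, 3.12, 0.0]
force: [2.7, -1.7, 4.7]
gripper_width: 17.4
grip_force: 25.0
```

{"op": "send_rows", "data": {"series": [[[0,-1.5,0],0,5],[[0,-1.5,0],0,5],[[0,0,0],0,5]]}}

```text
clock: 16.25
ee_pos: [608.0, 27.5, 68.7]
ee_rot: [0.362, 3.12, 0.002]
force: [3.3, 4.2, 4.7]
gripper_width: 17.0
grip_force: 25.0
```

{"op": "send_rows", "data": {"series": [[[0,-1.5,0],0,5],[[0,-1,0],0,5],[[0,0,0],0,5]]}}

```text
clock: 16.55
ee_pos: [608.0, 27.1, 68.7]
ee_rot: [0.362, 3.12, 0.006]
force: [4.5, 24.4, 5.0]
gripper_width: 17.3
grip_force: 25.0
```

The valve is against its stop: 24 N built up at y ≈ 27. Now opening counter-clockwise, with the centre taken as about (553, 28).

{"op": "send_rows", "data": {"series": [[[0,3.5,0],0,5],[[-0.7,8.6,0],0,5],[[-2,8.4,0],0,5],[[-3.3,8,0],0,5],[[-4.5,7.3,0],0,5],[[-5.6,6.6,0],0,5],[[-6.6,5.6,0],0,5],[[-7.3,4.5,0],0,5],[[-8,3.3,0],0,5],[[-8.4,2,0],0,5],[[-8.6,0.7,0],0,5]]}}

```text
clock: 17.65
ee_pos: [552.7, 84.2, 68.7]
ee_rot: [0.361, 3.119, 0.003]
force: [3.3, 7.8, 4.7]
gripper_width: 17.3
grip_force: 25.0
```

{"op": "send_rows", "data": {"series": [[[-8.6,-0.7,0],0,5],[[-8.4,-2,0],0,5],[[-8,-3.3,0],0,5],[[-7.3,-4.5,0],0,5],[[-6.6,-5.6,0],0,5],[[-5.6,-6.6,0],0,5],[[-4.5,-7.3,0],0,5],[[-3.3,-8,0],0,5],[[-2,-8.4,0],0,5],[[-0.7,-8.6,0],0,5]]}}

```text
clock: 18.65
ee_pos: [497.9, 27.7, 68.6]
ee_rot: [0.361, 3.12, 0.001]
force: [7.8, 2.4, 3.1]
gripper_width: 17.2
grip_force: 25.0
```

{"op": "send_rows", "data": {"series": [[[0.7,-8.6,0],0,5],[[2,-8.4,0],0,5],[[3.3,-8,0],0,5],[[4.5,-7.3,0],0,5],[[5.6,-6.6,0],0,5],[[6.6,-5.6,0],0,5],[[7.3,-4.5,0],0,5],[[8,-3.3,0],0,5],[[8.4,-2,0],0,5],[[8.6,-0.7,0],0,5]]}}

```text
clock: 19.65
ee_pos: [552.1, -26.1, 68.5]
ee_rot: [-0.362, -3.119, -0.003]
force: [-2.7, 17.0, 11.8]
gripper_width: 17.4
grip_force: 25.0
```

{"op": "send_rows", "data": {"series": [[[8.6,1.4,0],0,5],[[8.4,2,0],0,5],[[8,3.3,0],0,5],[[7.3,4.5,0],0,5],[[6.6,5.6,0],0,5],[[5.6,6.6,0],0,5],[[4.5,7.3,0],0,5],[[3.3,8,0],0,5],[[2,8.4,0],0,5],[[0.7,8.6,0],0,5]]}}

```text
clock: 20.65
ee_pos: [608.0, 28.2, 68.7]
ee_rot: [0.361, 3.12, -0.001]
force: [2.7, -2.7, 6.5]
gripper_width: 17.6
grip_force: 25.0
```

{"op": "send_rows", "data": {"series": [[[-0.7,8.6,0],0,5],[[-2,8.4,0],0,5],[[-3.3,8,0],0,5],[[-4.5,7.3,0],0,5],[[-5.6,6.6,0],0,5],[[-6.6,5.6,0],0,5],[[-7.3,4.5,0],0,5],[[-8,3.3,0],0,5],[[-8.4,2,0],0,5],[[-8.6,0.7,0],0,5],[[-8.6,-0.7,0],0,5],[[-8.4,-2,0],0,5],[[-8,-3.3,0],0,5],[[-7.3,-4.5,0],0,5],[[-6.6,-5.6,0],0,5],[[-5.6,-6.6,0],0,5],[[-4.5,-7.3,0],0,5],[[-3.3,-8,0],0,5],[[-2,-8.4,0],0,5],[[-0.7,-8.6,0],0,5]]}}

```text
clock: 22.65
ee_pos: [497.9, 28.1, 68.6]
ee_rot: [0.362, 3.12, 0.001]
force: [6.6, 2.6, 3.8]
gripper_width: 17.5
grip_force: 25.0
```

{"op": "send_rows", "data": {"series": [[[0.7,-8.6,0],0,5],[[2,-8.4,0],0,5],[[3.3,-8,0],0,5],[[4.5,-7.3,0],0,5],[[5.6,-6.6,0],0,5],[[6.6,-5.6,0],0,5],[[7.3,-4.5,0],0,5],[[8,-3.3,0],0,5],[[8.4,-2,0],0,5],[[8.6,-0.7,0],0,5]]}}

```text
clock: 23.65
ee_pos: [552.1, -25.9, 68.5]
ee_rot: [-0.362, -3.119, -0.002]
force: [-2.2, 10.6, 12.4]
gripper_width: 17.4
grip_force: 25.0
```

{"op": "send_rows", "data": {"series": [[[8.6,0.7,0],0,5],[[8.4,2,0],0,5],[[8,3.3,0],0,5],[[7.3,4.5,0],0,5],[[6.6,5.6,0],0,5],[[5.6,6.6,0],0,5],[[4.5,7.3,0],0,5],[[3.3,8,0],0,5],[[2,8.4,0],0,5],[[0.5,5,0],0,5],[[0.2,3,0],0,5],[[0,0,0],0,5],[[0,0,0],0,5],[[0,0,0],0,5],[[0,0,0],0,5]]}}

```text
clock: 25.15
ee_pos: [608.0, 27.9, 68.7]
ee_rot: [0.361, 3.12, 0.001]
force: [3.7, 2.1, 6.0]
gripper_width: 17.4
grip_force: 25.0
```

```bash
python3 - <<'E'
from h import *
s=snap("scene"); cv2.imwrite("pics/s5.png",s["color"][...,::-1]); t=state(); print(t["force"],t["ee_pos"],t["gripper_width"])
E
```

```text
[2.89796716 2.48502222 6.236748  ] [607.95683139  27.8955351   68.65685018] 17.404195244933575
```

View pics/s5.png

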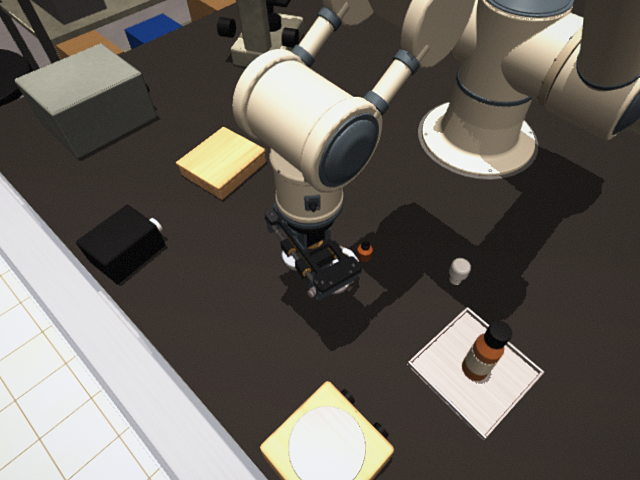

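The gripper is at (325,265) holding the handle over the nozzle side. The bottle is upright in the tray at (485,355), and the dropper, dish and eyepiece have not moved.

```bash
python3 -c "
from plant import order
print(order.job_done())"
```

```text
the job is handed in; nothing more can be done
None
```

The job is handed in, with no verdict returned: the bottle stands upright in the tray, the valve was closed to its stop and reopened two full turns by the arm's position, and the gripper still holds the handle at 25 N (about 25 s used).

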